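Clamp a build platform with a quarter-turn T-slot stud

TASK

Clamp the build platform on the T-slot rail so that the prints can be scraped off: slide the blue jaw up by feel until the platform is tight against the steel end stop and the jaw's sprung nose is pushed about half in, no harder. Then drop the orange stud through the jaw's window into the rail's slot without forcing it, press it down against its spring and twist it a quarter turn clockwise so that its head locks under the rail's lips, and let go. Keep off the platform and its prints and leave everything else, the grey stud too, where it is.

Things in the scene. Friction and masses are not known exactly. Their poses are not given: they have to be found in the camera images.
- fixture: Fixed clamping rail: T-slot extrusion 420 long, 45 wide, top 45 above the table, on a dark drip plate 460 x 140 x 4. Origin on the table under the rail's middle; x along the rail towards the steel end stop, z up. The stop (15 thick, 74 wide, 34 tall on the rail) is bolted where the last job left it: inner face anywhere from x = +149 to +177, not reported.
- slot (a point): Middle of the rail's T-slot at the rail's top face, 45 above the fixture's origin. Slot along the whole rail, at y = 0: opening 10.6 wide between two lips 5 thick (undersides 40 above the table), channel below them 21 wide, its floor 25 above the table.
- jaw: Blue jaw, slides along the rail only (90 travel, drags at 8 N, stays where left). Origin on the rail's top under its window's centre; x to the end stop. Base plate 8 thick, x = -75 to +41, 64 wide. Sprung nose bar in front, top 17 high, face at x = +56; it yields at 3 N, 0.7 N more per mm, bottoms after 9 mm (half in: 6 N, so 14 N on the fin while sliding).
- window (a point): Centre of the jaw's window, at the top of the dark spring plate: 18 above the jaw's origin (63 above the table) unpressed. Window 26 along the rail x 13 across, through spring plate (44 x 44 x 4) and jaw. The plate yields from about 4 N, 1.2 N more per mm, and bottoms after 6 mm at about 11 N.
- fin (a point): Middle of the top edge of the jaw's upright fin, 87 above the table, 70 behind the window (away from the platform): a plate 10 thick along the rail, 40 wide across it, 34 tall above the base plate. Pinch it from above or push behind it.
- platform: Loose black build platform, plate 130 (x, along the rail) x 90 x 14, 0.36 to 0.54 kg, slides on the rail at 2 to 4 N, with four violet prints on it up to 62 above the origin. Flanges below straddle the rail with 2.5 play each side. Origin at the centre of the plate's underside, 45 above the table. Starts 4 to 44 short of the stop, 7 to 34 from the nose.
- stud: T-stud with orange wing, 57 tall, 80 g, hanging upright by its collar in one of the rack's two holes. Origin bottom centre, z up, x along its T-head; the wing lies at right angles to the head, along y. Wing to grip: 10 (x) x 40 (y), z = 33 to 57. Collar 34 across, z = 28 to 33. Shank 8 across. Head 20 (x) x 9 (y), top face at z = 8, lower edges rounded by only 1.
- head (a point): Stud axis at the T-head's top face (z = 8 of the stud). Enters the slot only with the head along it (wing across). When the collar meets the spring plate the head's top is still 3 above the lips' undersides: press 4 to 5 mm more (9 to 10 N), then turn clockwise from above to the stop at about 97 deg (the other way jams at half). Locked: 40 above the table.
- spare_stud: The same stud with a grey wing, in the rack's other hole; not to be used.
- rack: Fixed grey block 56 (x) x 150 (y) x 35 high; two through holes 24 (x) x 13 (y) at y = -40 and +40, a stud hanging in each, head along x, wing along y, collar underside on the block's top (35 above the table). Origin at the centre of its underside.
- tray: Fixed steel tray 100 x 140 x 18 with two beige dental models in it; origin at the centre of its underside. The tray and the rack stand beyond the rail, either one left or right.
- model_a: Beige dental model about 52 x 50 x 20, lying in the tray.
- model_b: Second beige dental model, lying in the tray.
- resin_bottle: White resin bottle, 72 across, 190 tall; origin under its centre.
- rinse_bottle: Clear rinse bottle with red cap, 66 across, 170 tall; origin under its centre.
- scraper: Scraper (spatula) lying on the table.
- brush: Brush lying on the table.
- cup: Amber glass cup, 70 across, 80 tall; origin under its centre.

How it is judged (in metres and radians):
On the way, in this order (a step that is already met when the one before it is completed fails the run):
1. the platform, at rest, is pressed by the jaw with over 4.5 N, more than its friction on the rail, so it bears on the end stop (contact force between jaw and platform above 4.5 N and linear speed of platform below 0.005 m/s), for 0.2 s.
2. the orange stud stands in the jaw's window with its head in the slot, pressed down below the lips (z of head in the frame of fixture below 0.041 m and horizontal distance between head and window below 0.008 m), for 0.05 s.
At the end, for the whole second after the job is handed in: Orange stud upright (7 deg), at rest, released, in the jaw window (8 mm of its centre), head square across the slot (20 deg) and under the lips (head top 37.5 to 41.5 mm above the table); platform at rest and still pressed against the end stop by the jaw's nose with over 4.5 N (about 2 mm in) (all of step 1 and z of head in the frame of fixture between 0.0375 and 0.0415 m and horizontal distance between head and window below 0.008 m and angle between the x axis of stud and the x axis of fixture, either way round above 1.22 rad and angle between stud's own z axis and vertical below 0.12 rad and linear speed of stud below 0.01 m/s); the robot touches nothing.
It fails at once if the platform is squeezed by the jaw with more than 30 N (contact force between jaw and platform above 30 N).
It fails at once if the stud bears on rail and jaw with more than 50 N (all its contacts added; about 19 N when locked) (contact force between stud and fixture above 50 N).
It fails at once if the robot touches the platform or its prints with more than 3 N (contact force between the arm and platform above 3 N).
It fails at once if the grey stud is moved more than 15 mm (distance of spare_stud from where it was at the start of the episode above 0.015 m).
It fails at once if another thing on the table is moved more than 20 mm (distance of any of model_a, model_b, resin_bottle, rinse_bottle, scraper, brush, cup from where it was at the start of the episode above 0.02 m).
It also fails if it takes over 67 s, if anything falls off the work surface, if the arm or the gripper's body presses on something with over 40 N, if the wrist force passes 120 N, or if a joint passes its speed limit or range.

ROBOT

A 6-joint arm with a two-finger parallel gripper is mounted at the origin on the work surface. World frame = base frame: x ahead of the robot, y to its left, z up, the work surface at z = 0. Lengths are in m, angles in degrees, forces in N, time in s.
With the tool pointing down it reaches from about 0.3 to 0.85 m from the base axis. Payload 5.4 kg.
Tool frame: the origin (TCP) lies on the mounting face of the last link; the fingertips stand 173 mm ahead of it and the grasp point (between the pads) lies 155 mm ahead of it; z points along the fingers, y is the line along which they close (so a half turn about z gives the same grasp; the last joint's range is limited). The gripper opens to 85 mm and grips with 20 to 120 N. Pads are 22 mm wide; open, the fingers measure 114 mm over their backs; the gripper's body (76 mm by 85 mm) begins 54 mm behind the grasp point. The pads swing forward as they close: fully open they stand 13 mm farther back than shut.
Start: joints at [52.477, 9.076, 91.501, -0, 79.423, -12.038], TCP at [0.247, 0.519, 0.405] pointing down, gripper open.
Joint ranges: [-166.64, 166.64], [-54.1, 131.32], [10.49, 154.53], [-73.88, 253.88], [9.74, 151.15], [-171.62, 171.62]. Speed limits (degrees/s): [147.25, 147.25, 180, 180, 180, 180].

INTERFACE

Orientations are given as [roll, pitch, yaw] about the fixed x, y, z axes, in that order (R = Rz(yaw) Ry(pitch) Rx(roll)).
In Python, from rig import read_state, imaging, close_job gives the robot as it stands.
- The arm moves only by the tool servo_tool, never from a script. Its arguments are lists of equal length, an entry for each row: "turn": the turn, a rotation vector about the tool's x, y, z in rad, a list of three; "offset": the shift along the tool's x, y, z in mm, a list of three; "jaw": the opening, from 0 (shut) to 1 (fully open). In form: {"turn": [[ax, ay, az], ...], "offset": [[dx, dy, dz], ...], "jaw": [jaw, ...]}. A call has 1 to 8 rows; each row shifts and turns the commanded pose from where the row before left it, along the tool's axes as they then stand; what a row does not reach is not made up. A row lasts 1/10 s, in which the tool goes at most 50 mm and 8.59 degrees, less where a joint would pass 70% of its speed; a pose out of reach is approached as far as the arm can. A call is refused whole if a number of a shift passes 50 or a number of a turn 0.15, either way. A call with a gripper value outside its range is refused whole. The fingers move at their own pace and stop on an object; "squeeze" is the grip in N (left out, the last holds). Time passes only in rows, so rows that do not move let the fingers close. It gives the time, the measured TCP pose, the force, the opening and the grip force at its end, in the units of the state.
- read_state(): the state, without advancing time (a new reading comes with each control period).
- imaging.grab_frame(name): name is "scene" or "top"; returns a dict with "image" (384x512x3 uint8, red, green, blue), "intrinsics" (3x3 intrinsics, pixels), "rvec" (rotation vector, rad) and "tvec" (3), from world to camera coordinates, as OpenCV has them. Camera axes: x right, y down, z forward; pixel columns grow to the right and rows downward; lengths in m; the calibration is good to about 2 mm. A picture is of the moment at which its call begins. There is no depth.
- close_job(): hands the job in; it is judged then, once.
The state is a dict: "clock": time; "joint_pos": joint angles; "qvel": joint speeds; "joint_torque": joint torques, N m; "tcp_pos": TCP position; "ee_rot": TCP orientation; "ft_force": force on the tool from outside, world axes, zero at the start; "moment": the same for the moment, N m; "grip_width": finger opening in m; "grasp_force": force on a finger pad.
Only numpy, scipy, OpenCV 4.12 (cv2) and the standard library are available. Lean on these libraries where they do the work, as an engineer would, in place of code of your own. Each camera call takes 0.05 s, during which the arm holds its last target. There are 200 camera calls.

## Working session

There is one attempt and no reset: what is moved stays moved. The work goes in short steps, Python scripts to look and compute and a tool call to move; the robot and the scene stay as the last step left them, time stands still between calls to the robot, and variables do not carry over. Pictures are saved under pics/ and viewed, at most 10 in all, crops included, and the job is handed in when it is done.

Besides the shell and the picture viewer there is one more tool, called by a JSON object that holds its "name" and its "arguments", one argument or row to a line. servo_tool: Moves the arm, as the interface text tells. Its arguments: {"type":"object","properties":{"turn":{"type":"array","items":{"type":"array","items":{"type":"number"}}},"offset":{"type":"array","items":{"type":"array","items":{"type":"number"}}},"jaw":{"type":"array","items":{"type":"number"}},"squeeze":{"type":"number"}},"required":["turn","offset","jaw"]}

```bash
mkdir -p pics
cat > h.py <<'E'
import numpy as np, cv2
from rig import read_state, imaging, close_job
def grab(n):
    f=imaging.grab_frame(n); f['n']=n; return f
def save(f,p,s=1.5):
    cv2.imwrite('pics/'+p,cv2.resize(f['image'][:,:,::-1],None,fx=s,fy=s))
def cast(f,uv,z):
    R,_=cv2.Rodrigues(np.array(f['rvec'],float)); t=np.array(f['tvec'],float).ravel()
    c=-R.T@t; d=R.T@np.linalg.inv(f['intrinsics'])@np.array([uv[0],uv[1],1.]); return c+d*(z-c[2])/d[2]
def proj(f,P):
    return cv2.projectPoints(np.array(P,float).reshape(-1,3),np.array(f['rvec'],float),np.array(f['tvec'],float),np.array(f['intrinsics'],float),None)[0].reshape(-1,2)
E
python3 - <<'E'
from h import *
s=read_state(); print(s)
a=grab('scene');b=grab('top')
for f in(a,b):
    R,_=cv2.Rodrigues(np.array(f['rvec'],float));print(-R.T@np.array(f['tvec']).ravel())
save(a,'s0.png');save(b,'t0.png')
E
```

```text
{'clock': 0.0, 'joint_pos': array([ 5.24769822e+01,  9.11463352e+00,  9.15734710e+01, -1.26659638e-03,
        7.94253287e+01, -1.20380629e+01]), 'qvel': array([ 0.06948416,  0.03486761, -0.06479093,  0.0257957 ,  0.0228219 ,
        0.04092073]), 'joint_torque': array([ 1.41770448e-05, -3.96019292e+01, -3.31422150e+01, -2.78371135e-04,
        8.70684336e-03, -2.86330737e-05]), 'tcp_pos': array([0.24725218, 0.51880695, 0.4036858 ]), 'ee_rot': array([-1.79888802e+02, -2.24405207e-02,  1.54515257e+02]), 'ft_force': array([-0.06674566,  0.13264217,  0.15060277]), 'moment': array([-0.00990315,  0.00248184, -0.0128856 ]), 'grasp_force': 0.0, 'grip_width': 0.08572153083046187}
[1.39632355 0.11547913 0.63641157]
[0.30374775 0.03178555 1.56249744]
```

View pics/t0.png

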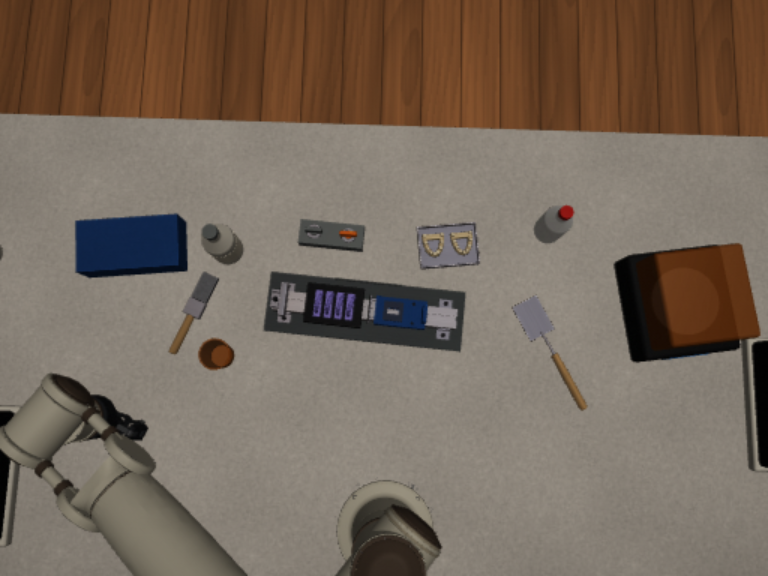

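View pics/s0.png

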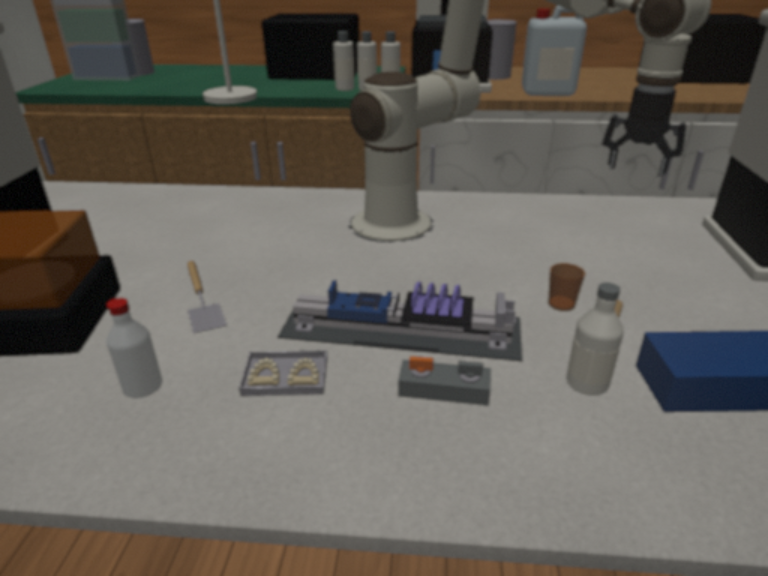

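```bash
cat > m.py <<'E'
from h import *
b=grab('top');a=grab('scene')
im=b['image'];hsv=cv2.cvtColor(im,cv2.COLOR_RGB2HSV)
roi=np.zeros(im.shape[:2],np.uint8);roi[175:240,170:316]=255
dark=((hsv[...,2]<95)*255).astype(np.uint8)&roi
dark=cv2.morphologyEx(dark,cv2.MORPH_CLOSE,np.ones((5,5)))
cs,_=cv2.findContours(dark,0,2);c=max(cs,key=cv2.contourArea)
pw=np.array([cast(b,p[0],.004)[:2] for p in c],np.float32)*1000
r=cv2.minAreaRect(pw);print('plate mm',r)
def cen(f,mask):
    n,l,st,ce=cv2.connectedComponentsWithStats(mask.astype(np.uint8));i=1+np.argmax(st[1:,4]);return ce[i],st[i],l==i
for f in(b,a):
    h=cv2.cvtColor(f['image'],cv2.COLOR_RGB2HSV)
    m=((h[...,0]<13)&(h[...,1]>170)&(h[...,2]>120))
    z=np.zeros_like(m)
    if f is b:z[145:170,200:245]=1
    else:z[230:255,260:320]=1
    ce,st,l=cen(f,m&z);print(f['n'],'orange',ce,st,cast(f,ce,.064 if f is b else .056))
    if f is b:
        q=np.array([cast(f,(x,y),.064)[:2] for y,x in np.argwhere(l)],np.float32)*1000;print(cv2.minAreaRect(q))
    m=(h[...,0]>100)&(h[...,0]<125)&(h[...,1]>130)
    z=np.zeros_like(m)
    if f is b:z[190:225,235:300]=1
    else:z[180:220,210:270]=1
    ce,st,l=cen(f,m&z);print('blue',ce,st)
    if f is b:
        q=np.array([cast(f,(x,y),.053)[:2] for y,x in np.argwhere(l)],np.float32)*1000;print(cv2.minAreaRect(q))
c1=cv2.resize(b['image'][140:240,170:320],(800,533),interpolation=2)
cv2.imwrite('pics/t1.png',c1[:,:,::-1])
c1=cv2.resize(a['image'][180:270,180:360],(800,400),interpolation=2)
cv2.imwrite('pics/s1.png',c1[:,:,::-1])
E
python3 m.py
```

```text
plate mm ((488.6033020019531, 60.182098388671875), (459.7887878417969, 141.4765167236328), 85.46388244628906)
top orange [231.7826087 154.7826087] [226 154  12   3  23] [0.66021078 0.10293999 0.064     ]
((659.4210815429688, 103.87820434570312), (7.026942729949951, 37.67488098144531), 1.6698851585388184)
blue [268.26774848 208.53955375] [249 197  36  23 493]
((480.7633972167969, -21.663822174072266), (116.33675384521484, 65.99775695800781), 84.95166778564453)
scene orange [280.24 239.48] [274 239  13   2  25] [0.65395909 0.10336275 0.056     ]
blue [229.31707317 201.16260163] [220 196  18  11 123]
```

View pics/t1.png

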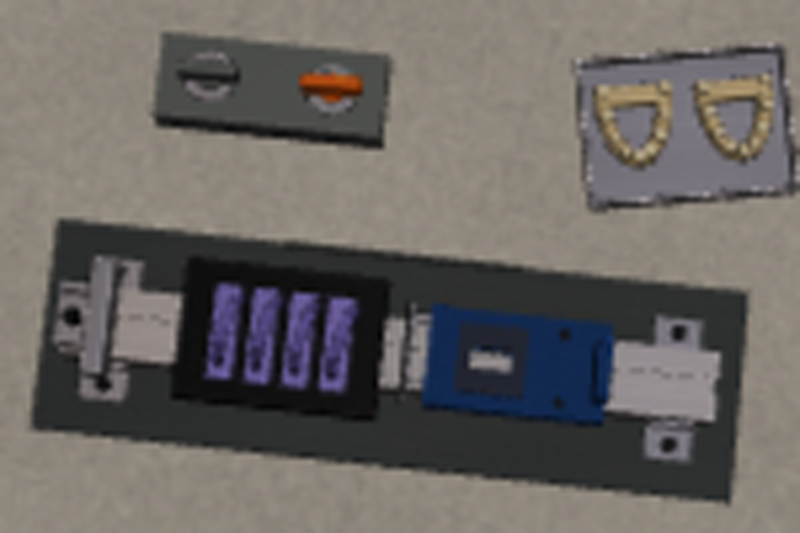

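View pics/s1.png

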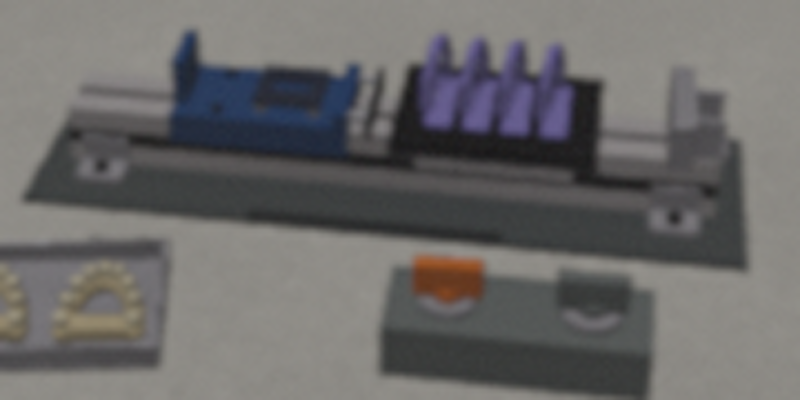

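```bash
cat >> h.py <<'E'
from scipy.spatial.transform import Rotation as Ro
def go(P,yaw):
    """deltas in tool frame (rot rad about tool z, offset mm) from the measured pose; P mm"""
    s=read_state();R=Ro.from_euler('xyz',s['ee_rot'],degrees=True)
    Rt=Ro.from_euler('xyz',[180,0,yaw],degrees=True)
    print('rotvec',(R.inv()*Rt).as_rotvec().round(4),'off_before_turn',R.inv().apply(np.array(P)-1000*s['tcp_pos']).round(1),'off_after_turn',Rt.inv().apply(np.array(P)-1000*s['tcp_pos']).round(1),'clk',s['clock'],'j',s['joint_pos'].round(1),'F',s['ft_force'].round(1))
E
python3 - <<'E'
from h import *
b=grab('top')
k=150/800
def c(u,v,z): return cast(b,(170+(u+.5)*k-.5,140+(v+.5)*k-.5),z)*1000
A=[c(163,33,.035),c(390,55,.035),c(382,132,.035),c(155,117,.035)]
print(np.round(A,1)); d=A[0]-A[1]; print('rack y dir deg',np.degrees(np.arctan2(d[1],d[0])),np.mean(A,0))
print('window',c(490,359,.05),'finmid',c(600,372,.087))
go([477.2,-74.5,300],85.46)
E
```

```text
[[696.2 216.1  35. ]
 [685.7  66.7  35. ]
 [634.   70.3  35. ]
 [639.7 218.7  35. ]]
rack y dir deg 85.99653185001013 [663.87789588 142.93811536  35.        ]
window [484.96685097  -3.43251916  50.        ] finmid [474.29187083 -71.13217195  87.        ]
rotvec [-1.0000e-03  4.0000e-04  1.2052e+00] off_before_turn [-462.9 -436.7  104.5] off_after_turn [-573.4  276.1  104.2] clk 0.25 j [ 52.5   9.1  91.5   0.   79.4 -12. ] F [0.7 1.  0.4]
```

{"name": "servo_tool", "arguments": {
  "turn": [
    [0, 0, 0.15],
    [0, 0, 0.15],
    [0, 0, 0.15],
    [0, 0, 0.15],
    [0, 0, 0.15],
    [0, 0, 0.15],
    [0, 0, 0.15],
    [0, 0, 0.15]
  ],
  "offset": [
    [0, 0, 0],
    [0, 0, 0],
    [0, 0, 0],
    [0, 0, 0],
    [0, 0, 0],
    [0, 0, 0],
    [0, 0, 0],
    [0, 0, 0]
  ],
  "jaw": [1, 1, 1, 1, 1, 1, 1, 1],
  "squeeze": 20
}}

```text
clock: 1.05
tcp_pos: [0.2474, 0.519, 0.4045]
ee_rot: [-180.0, 0.0, 85.4]
ft_force: [0.1, -0.2, 0.9]
grip_width: 0.0853
grasp_force: 0.0
```

{"name": "servo_tool", "arguments": {
  "turn": [
    [0, 0, 0],
    [0, 0, 0],
    [0, 0, 0],
    [0, 0, 0],
    [0, 0, 0],
    [0, 0, 0],
    [0, 0, 0],
    [0, 0, 0]
  ],
  "offset": [
    [-45, 21.5, 0],
    [-45, 21.5, 0],
    [-45, 21.5, 0],
    [-45, 21.5, 0],
    [-45, 21.5, 0],
    [-45, 21.5, 0],
    [-45, 21.5, 0],
    [-45, 21.5, 0]
  ],
  "jaw": [1, 1, 1, 1, 1, 1, 1, 1]
}}

```text
clock: 1.85
tcp_pos: [0.3925, 0.1454, 0.4049]
ee_rot: [179.9, -0.0, 85.8]
ft_force: [0.9, 0.4, -0.3]
grip_width: 0.0856
grasp_force: 0.0
```

```bash
python3 -c "
from h import *
go([476.6,-74,300],85.46)"
```

```text
rotvec [ 0.001  -0.0002  0.0054] off_before_turn [-212.6  100.   104.9] off_after_turn [-212.1  101.2  104.9] clk 1.85 j [  3.7 -15.5 115.    0.   80.4   7.9] F [ 0.9  0.4 -0.3]
```

{"name": "servo_tool", "arguments": {
  "turn": [
    [0, 0, 0],
    [0, 0, 0],
    [0, 0, 0],
    [0, 0, 0],
    [0, 0, 0],
    [0, 0, 0],
    [0, 0, 0],
    [0, 0, 0]
  ],
  "offset": [
    [-40, 19, 0],
    [-40, 19, 0],
    [-40, 19, 0],
    [-40, 19, 0],
    [-30, 15, 0],
    [-10, 5, 0],
    [0, 0, 20],
    [0, 0, 30]
  ],
  "jaw": [0.8, 0.8, 0.8, 0.8, 0.8, 0.8, 0.8, 0.8]
}}

```text
clock: 2.65
tcp_pos: [0.474, -0.0594, 0.3559]
ee_rot: [179.8, 0.1, 85.7]
ft_force: [-0.6, -0.1, 0.4]
grip_width: 0.0683
grasp_force: 0.0
```

{"name": "servo_tool", "arguments": {
  "turn": [
    [0, 0, 0],
    [0, 0, 0]
  ],
  "offset": [
    [0, 0, 0],
    [0, 0, 0]
  ],
  "jaw": [0.8, 0.8]
}}

```text
clock: 2.85
tcp_pos: [0.4731, -0.0586, 0.3548]
ee_rot: [-179.9, -0.0, 85.8]
ft_force: [-1.3, -0.7, 1.3]
grip_width: 0.0684
grasp_force: 0.0
```

```bash
python3 -c "
from h import *
go([476.6,-74,237],85.46)
b=grab('top');c1=cv2.resize(b['image'][140:250,200:320],(600,550),interpolation=2)
cv2.imwrite('pics/t2.png',c1[:,:,::-1])
"
```

```text
rotvec [-0.0012 -0.0006  0.006 ] off_before_turn [-15.1   4.8 117.8] off_after_turn [-15.    4.7 117.8] clk 2.85 j [-21.6  -3.2 110.    0.   73.2 -17.4] F [-1.3 -0.7  1.3]
```

View pics/t2.png

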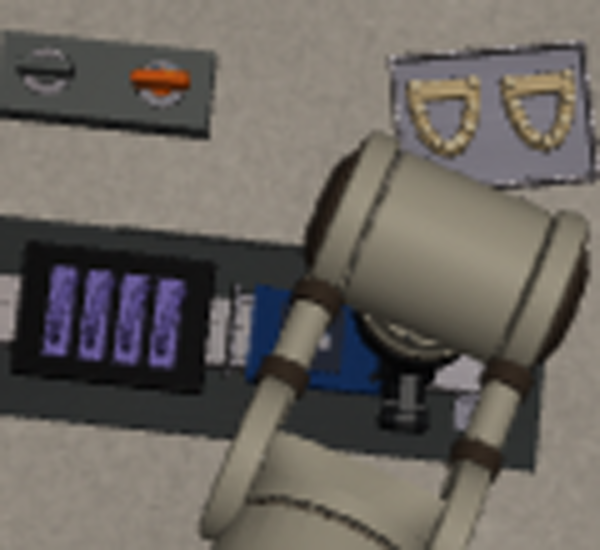

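{"name": "servo_tool", "arguments": {
  "turn": [
    [0, 0, 0.006],
    [0, 0, 0],
    [0, 0, 0],
    [0, 0, 0],
    [0, 0, 0],
    [0, 0, 0]
  ],
  "offset": [
    [-14, 4.5, 25],
    [0, 0, 30],
    [0, 0, 20],
    [0, 0, 0],
    [0, 0, 0],
    [0, 0, 0]
  ],
  "jaw": [0.8, 0.8, 0.8, 0.8, 0.8, 0.8]
}}

```text
clock: 3.5
tcp_pos: [0.4777, -0.0738, 0.282]
ee_rot: [179.8, 0.1, 85.4]
ft_force: [-0.8, 0.2, 0.4]
grip_width: 0.0681
grasp_force: 0.0
```

```bash
python3 -c "
from h import *
go([476.6,-73.5,237],85.46)
b=grab('scene');c1=cv2.resize(b['image'][150:230,180:300],(780,520),interpolation=2)
print(proj(b,[[.4766,-.0735,.087],read_state()['tcp_pos']-[0,0,.165]])) 
cv2.imwrite('pics/s2.png',c1[:,:,::-1])
"
```

```text
rotvec [ 0.0038  0.0013 -0.0004] off_before_turn [ 0.2 -1.3 45. ] off_after_turn [ 0.2 -1.1 45. ] clk 3.5 j [-23.1   3.2 112.7   0.   63.9 -18.6] F [-0.8  0.2  0.4]
[[221.05915744 189.72127519]
 [220.29922623 180.81024024]]
```

View pics/s2.png

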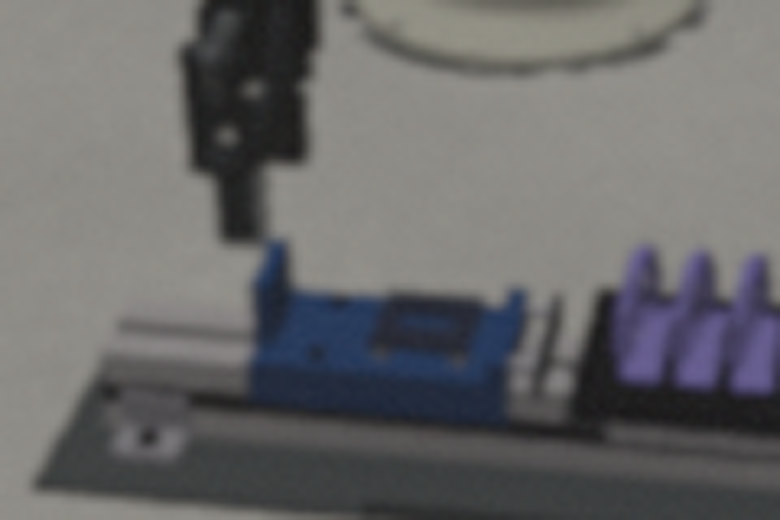

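{"name": "servo_tool", "arguments": {
  "turn": [
    [0, 0, 0],
    [0, 0, 0],
    [0, 0, 0],
    [0, 0, 0],
    [0, 0, 0]
  ],
  "offset": [
    [3.5, -1, 5],
    [0, 0, 15],
    [0, 0, 15],
    [0, 0, 10],
    [0, 0, 0]
  ],
  "jaw": [0.8, 0.8, 0.8, 0.8, 0.8]
}}

```text
clock: 4.05
tcp_pos: [0.4754, -0.0696, 0.2334]
ee_rot: [-179.8, -0.1, 85.4]
ft_force: [0.6, 0.2, -0.4]
grip_width: 0.0682
grasp_force: 0.0
```

```bash
python3 -c "
from h import *
go([476.6,-70,237],85.46)
b=grab('scene');c1=cv2.resize(b['image'][150:230,180:300],(780,520),interpolation=2)
cv2.imwrite('pics/s3.png',c1[:,:,::-1])
"
```

```text
rotvec [-0.0027 -0.0009 -0.0007] off_before_turn [-0.3  1.3 -3.6] off_after_turn [-0.3  1.3 -3.6] clk 4.05 j [-22.8   7.5 114.4   0.   58.2 -18.2] F [ 0.6  0.2 -0.4]
```

View pics/s3.png

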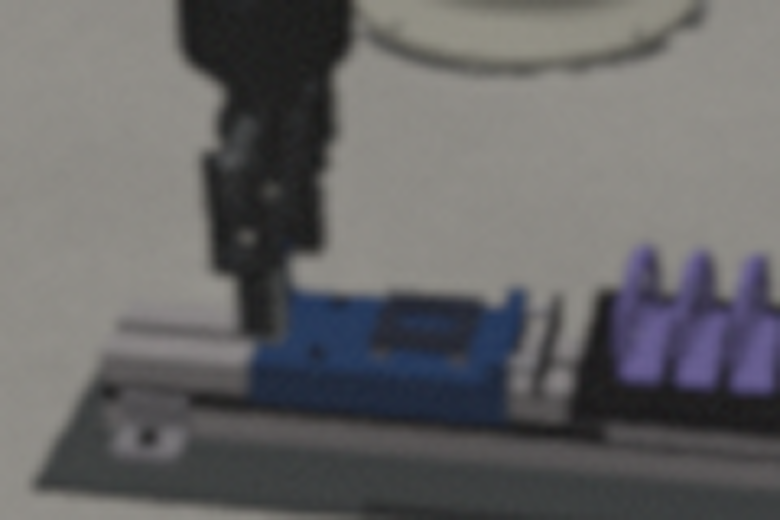

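{"name": "servo_tool", "arguments": {
  "turn": [
    [0, 0, 0],
    [0, 0, 0],
    [0, 0, 0],
    [0, 0, 0],
    [0, 0, 0],
    [0, 0, 0],
    [0, 0, 0],
    [0, 0, 0]
  ],
  "offset": [
    [0, 0, 0],
    [0, 0, 0],
    [0, 0, 0],
    [0, 0, 0],
    [0, 0, 0],
    [0, 0, 0],
    [0, 0, 0],
    [0, 0, 0]
  ],
  "jaw": [0.3, 0.3, 0.3, 0.3, 0.3, 0.3, 0.3, 0.3],
  "squeeze": 40
}}

```text
clock: 4.9
tcp_pos: [0.4772, -0.0702, 0.2361]
ee_rot: [179.7, 0.0, 85.4]
ft_force: [5.9, 1.5, 0.9]
grip_width: 0.0385
grasp_force: 43.0
```

```bash
cat > st.py <<'E'
from h import *
import sys
s=read_state();t=np.radians(85.46);ux=np.array([np.cos(t),np.sin(t),0]);uy=np.array([-np.sin(t),np.cos(t),0])
O=np.array([.4886,.0602,0]);p=s['tcp_pos'];
print('clk',s['clock'],'tcp',p.round(4),'rail x,y mm',((p-O)@ux*1e3).round(2),((p-O)@uy*1e3).round(2),'rpy',s['ee_rot'].round(2),'F rail',(s['ft_force']@ux).round(1),(s['ft_force']@uy).round(1),'Fz',s['ft_force'][2].round(1),'M',s['moment'].round(2),'w',s['grip_width'].round(4),'gf',s['grasp_force'],'j6',s['joint_pos'][5].round(1))
E
python3 st.py
```

```text
Traceback (most recent call last):
  File "st.py", line 5, in <module>
    print('clk',s['clock'],'tcp',p.round(4),'rail x,y mm',((p-O)@ux*1e3).round(2),((p-O)@uy*1e3).round(2),'rpy',s['ee_rot'].round(2),'F rail',(s['ft_force']@ux).round(1),(s['ft_force']@uy).round(1),'Fz',s['ft_force'][2].round(1),'M',s['moment'].round(2),'w',s['grip_width'].round(4),'gf',s['grasp_force'],'j6',s['joint_pos'][5].round(1))
                                                                                                                                                                                                                                                                  ^^^^^^^^^^^^^^^^^^^^^
AttributeError: 'float' object has no attribute 'round'
```

{"name": "servo_tool", "arguments": {
  "turn": [
    [0, 0, 0],
    [0, 0, 0],
    [0, 0, 0],
    [0, 0, 0],
    [0, 0, 0],
    [0, 0, 0],
    [0, 0, 0],
    [0, 0, 0]
  ],
  "offset": [
    [0, 1, 0],
    [2, 0, 0],
    [3, 0, 0],
    [3, 0, 0],
    [3, 0, 0],
    [3, 0, 0],
    [3, 0, 0],
    [3, 0, 0]
  ],
  "jaw": [0.3, 0.3, 0.3, 0.3, 0.3, 0.3, 0.3, 0.3]
}}

```text
clock: 5.7
tcp_pos: [0.4792, -0.052, 0.2361]
ee_rot: [179.9, 0.3, 85.5]
ft_force: [-2.0, -11.3, 4.1]
grip_width: 0.0389
grasp_force: 43.3
```

```bash
sed -i "s/s\['grip_width'\].round(4)/round(s['grip_width'],4)/" st.py; python3 st.py
```

```text
clk 5.7 tcp [ 0.4792 -0.052   0.2361] rail x,y mm -112.6 0.48 rpy [179.89   0.34  85.48] F rail -11.4 1.1 Fz 4.1 M [-1.67  0.32  0.09] w 0.0389 gf 43.34510385990143 j6 -15.8
```

{"name": "servo_tool", "arguments": {
  "turn": [
    [0, 0, 0],
    [0, 0, 0],
    [0, 0, 0],
    [0, 0, 0],
    [0, 0, 0],
    [0, 0, 0]
  ],
  "offset": [
    [3, 0, 0],
    [3, 0, 0],
    [3, 0, 0],
    [3, 0, 0],
    [3, 0, 0],
    [0, 0, 0]
  ],
  "jaw": [0.3, 0.3, 0.3, 0.3, 0.3, 0.3]
}}

```text
clock: 6.3
tcp_pos: [0.4804, -0.0367, 0.2361]
ee_rot: [179.9, 0.3, 85.5]
ft_force: [-1.5, -8.4, 5.9]
grip_width: 0.0389
grasp_force: 43.4
```

```bash
python3 st.py
python3 - <<'E'
from h import *
b=grab('top');c1=cv2.resize(b['image'][170:240,160:310],(800,373),interpolation=2)
cv2.imwrite('pics/t3.png',c1[:,:,::-1])
E
```

```text
clk 6.3 tcp [ 0.4804 -0.0367  0.2361] rail x,y mm -97.29 0.47 rpy [179.89   0.29  85.48] F rail -8.5 0.8 Fz 5.9 M [-1.37  0.25  0.09] w 0.0389 gf 43.44871759414673 j6 -14.0
```

View pics/t3.png

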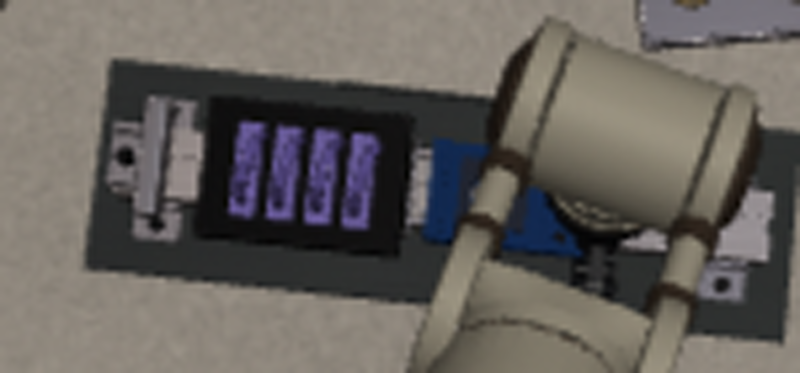

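{"name": "servo_tool", "arguments": {
  "turn": [
    [0, 0, 0],
    [0, 0, 0],
    [0, 0, 0],
    [0, 0, 0],
    [0, 0, 0]
  ],
  "offset": [
    [3, 0, 0],
    [3, 0, 0],
    [3, 0, 0],
    [2, 0, 0],
    [1, 0, 0]
  ],
  "jaw": [0.3, 0.3, 0.3, 0.3, 0.3]
}}

```text
clock: 6.85
tcp_pos: [0.4814, -0.025, 0.2361]
ee_rot: [179.9, 0.3, 85.5]
ft_force: [-1.4, -10.8, 5.2]
grip_width: 0.0388
grasp_force: 43.4
```

{"name": "servo_tool", "arguments": {
  "turn": [
    [0, 0, 0],
    [0, 0, 0],
    [0, 0, 0]
  ],
  "offset": [
    [1, 0, 0],
    [1, 0, 0],
    [1, 0, 0]
  ],
  "jaw": [0.3, 0.3, 0.3]
}}

```text
clock: 7.15
tcp_pos: [0.4816, -0.0221, 0.2361]
ee_rot: [179.9, 0.3, 85.5]
ft_force: [-2.0, -10.6, 5.6]
grip_width: 0.039
grasp_force: 43.4
```

{"name": "servo_tool", "arguments": {
  "turn": [
    [0, 0, 0],
    [0, 0, 0],
    [0, 0, 0]
  ],
  "offset": [
    [1, 0, 0],
    [1, 0, 0],
    [1, 0, 0]
  ],
  "jaw": [0.3, 0.3, 0.3]
}}

```text
clock: 7.45
tcp_pos: [0.4818, -0.0191, 0.2361]
ee_rot: [179.9, 0.3, 85.5]
ft_force: [-2.2, -10.8, 5.1]
grip_width: 0.0389
grasp_force: 43.5
```

```bash
python3 st.py
```

```text
clk 7.45 tcp [ 0.4818 -0.0191  0.2361] rail x,y mm -79.6 0.46 rpy [179.91   0.32  85.48] F rail -11.0 1.3 Fz 5.1 M [-1.65  0.28  0.09] w 0.0389 gf 43.458200097084045 j6 -11.9
```

{"name": "servo_tool", "arguments": {
  "turn": [
    [0, 0, 0],
    [0, 0, 0],
    [0, 0, 0]
  ],
  "offset": [
    [1, 0, 0],
    [1, 0, 0],
    [1, 0, 0]
  ],
  "jaw": [0.3, 0.3, 0.3]
}}

```text
clock: 7.75
tcp_pos: [0.4821, -0.0161, 0.2361]
ee_rot: [179.9, 0.3, 85.5]
ft_force: [-2.5, -10.5, 6.2]
grip_width: 0.0393
grasp_force: 43.5
```

{"name": "servo_tool", "arguments": {
  "turn": [
    [0, 0, 0],
    [0, 0, 0],
    [0, 0, 0]
  ],
  "offset": [
    [1, 0, 0],
    [1, 0, 0],
    [1, 0, 0]
  ],
  "jaw": [0.3, 0.3, 0.3]
}}

```text
clock: 8.05
tcp_pos: [0.4823, -0.0133, 0.2361]
ee_rot: [179.9, 0.3, 85.5]
ft_force: [-2.3, -11.5, 6.2]
grip_width: 0.0392
grasp_force: 43.5
```

{"name": "servo_tool", "arguments": {
  "turn": [
    [0, 0, 0],
    [0, 0, 0]
  ],
  "offset": [
    [1, 0, 0],
    [1, 0, 0]
  ],
  "jaw": [0.3, 0.3]
}}

```text
clock: 8.25
tcp_pos: [0.4825, -0.0114, 0.2361]
ee_rot: [179.9, 0.4, 85.5]
ft_force: [-3.0, -12.2, 5.6]
grip_width: 0.0391
grasp_force: 43.5
```

{"name": "servo_tool", "arguments": {
  "turn": [
    [0, 0, 0],
    [0, 0, 0]
  ],
  "offset": [
    [1, 0, 0],
    [0.5, 0, 0]
  ],
  "jaw": [0.3, 0.3]
}}

```text
clock: 8.45
tcp_pos: [0.4826, -0.0101, 0.2361]
ee_rot: [179.9, 0.4, 85.5]
ft_force: [-2.7, -14.2, 6.6]
grip_width: 0.039
grasp_force: 43.5
```

{"name": "servo_tool", "arguments": {
  "turn": [
    [0, 0, 0]
  ],
  "offset": [
    [0.8, 0, 0]
  ],
  "jaw": [0.3]
}}

```text
clock: 8.55
tcp_pos: [0.4827, -0.0094, 0.2361]
ee_rot: [179.9, 0.4, 85.5]
ft_force: [-4.2, -14.4, 5.4]
grip_width: 0.0387
grasp_force: 43.4
```

```bash
python3 st.py
```

```text
clk 8.55 tcp [ 0.4827 -0.0094  0.2361] rail x,y mm -69.84 0.41 rpy [179.91   0.41  85.49] F rail -14.7 3.0 Fz 5.4 M [-2.22  0.39  0.07] w 0.0387 gf 43.44654679298401 j6 -10.6
```

{"name": "servo_tool", "arguments": {
  "turn": [
    [0, 0, 0],
    [0, 0, 0],
    [0, 0, 0],
    [0, 0, 0],
    [0, 0, 0]
  ],
  "offset": [
    [0, 0, 0],
    [0, 0, 0],
    [0, 0, 0],
    [0, 0, 0],
    [0, 0, 0]
  ],
  "jaw": [0.38, 0.5, 0.6, 0.7, 0.7]
}}

```text
clock: 9.05
tcp_pos: [0.4819, -0.0067, 0.2345]
ee_rot: [-180.0, -0.0, 85.4]
ft_force: [0.1, 0.4, -0.6]
grip_width: 0.0604
grasp_force: 0.0
```

```bash
cat >> st.py <<'E'
Rm=Ro.from_euler('xyz',s['ee_rot'],degrees=True).apply([0,0,.155]);g=p+Rm
print('grasp pt rail',((g-O)@ux*1e3).round(2),((g-O)@uy*1e3).round(2),(g[2]*1e3).round(2))
E
python3 st.py
```

```text
clk 9.05 tcp [ 0.4819 -0.0067  0.2345] rail x,y mm -67.22 1.42 rpy [-1.7996e+02 -1.0000e-02  8.5430e+01] F rail 0.4 -0.1 Fz -0.6 M [ 0.02  0.03 -0.01] w 0.0604 gf 0.0 j6 -10.6
grasp pt rail -67.18 1.54 79.45
```

{"name": "servo_tool", "arguments": {
  "turn": [
    [0, 0, 0],
    [0, 0, 0],
    [0, 0, 0],
    [0, 0, 0],
    [0, 0, 0],
    [0, 0, 0]
  ],
  "offset": [
    [0, 0, -10],
    [0, 0, -20],
    [0, 0, -30],
    [0, 0, -30],
    [0, 0, 0],
    [0, 0, 0]
  ],
  "jaw": [0.7, 0.7, 0.7, 0.7, 0.7, 0.7]
}}

```text
clock: 9.65
tcp_pos: [0.4823, -0.0069, 0.3258]
ee_rot: [179.9, 0.0, 85.4]
ft_force: [1.0, -0.6, -0.2]
grip_width: 0.0598
grasp_force: 0.0
```

```bash
python3 -c "
from h import *
go([660.8,103,330],176)"
```

```text
rotvec [ 1.4000e-03  2.0000e-03 -1.5808e+00] off_before_turn [123.8 169.2  -3.9] off_after_turn [-170.4  122.1   -4.2] clk 9.65 j [-15.2  -0.4 110.9   0.   69.4 -10.6] F [ 1.  -0.6 -0.2]
```

{"name": "servo_tool", "arguments": {
  "turn": [
    [0, 0, -0.15],
    [0, 0, -0.15],
    [0, 0, -0.15],
    [0, 0, -0.15],
    [0, 0, -0.15],
    [0, 0, -0.15],
    [0, 0, -0.15],
    [0, 0, -0.15]
  ],
  "offset": [
    [0, 0, 0],
    [0, 0, 0],
    [0, 0, 0],
    [0, 0, 0],
    [0, 0, 0],
    [0, 0, 0],
    [0, 0, 0],
    [0, 0, 0]
  ],
  "jaw": [0.7, 0.7, 0.7, 0.7, 0.7, 0.7, 0.7, 0.7]
}}

```text
clock: 10.45
tcp_pos: [0.4815, -0.0068, 0.3232]
ee_rot: [-180.0, -0.2, 154.5]
ft_force: [0.5, -0.0, -0.9]
grip_width: 0.0597
grasp_force: 0.0
```

{"name": "servo_tool", "arguments": {
  "turn": [
    [0, 0, -0.15],
    [0, 0, -0.15],
    [0, 0, -0.08],
    [0, 0, 0],
    [0, 0, 0],
    [0, 0, 0],
    [0, 0, 0],
    [0, 0, 0]
  ],
  "offset": [
    [0, 0, 0],
    [0, 0, 0],
    [0, 0, 0],
    [-40, 28, 0],
    [-40, 29, 0],
    [-40, 29, 0],
    [-40, 29, 0],
    [-10, 7, 0]
  ],
  "jaw": [0.7, 0.7, 0.7, 0.7, 0.7, 0.7, 0.7, 0.7]
}}

```text
clock: 11.25
tcp_pos: [0.6622, 0.1053, 0.3217]
ee_rot: [180.0, -0.2, 176.1]
ft_force: [-1.2, -0.2, 0.5]
grip_width: 0.0595
grasp_force: 0.0
```

{"name": "servo_tool", "arguments": {
  "turn": [
    [0, 0, 0],
    [0, 0, 0]
  ],
  "offset": [
    [0, 0, 0],
    [0, 0, 0]
  ],
  "jaw": [0.7, 0.7]
}}

```text
clock: 11.45
tcp_pos: [0.6595, 0.1026, 0.3231]
ee_rot: [-180.0, -0.2, 176.0]
ft_force: [-0.2, -0.6, 0.5]
grip_width: 0.0602
grasp_force: 0.0
```

Run:
```python
from h import *
go([660.8,103,330],176)
b=grab('top');go([660.8,103,330],176);c1=cv2.resize(b['image'][130:240,160:310],(800,587),interpolation=2)
cv2.imwrite('pics/t4.png',c1[:,:,::-1])
a=grab('scene');go([660.8,103,330],176)
```

```text
rotvec [-0.0004 -0.0031 -0.0008] off_before_turn [-1.2  0.5 -6.9] off_after_turn [-1.3  0.5 -6.9] clk 11.45 j [ -1.5  26.3  79.6  -0.   74.2 -87.5] F [-0.2 -0.6  0.5]
rotvec [-0.0004 -0.0024 -0.0013] off_before_turn [-1.4  0.9 -6.3] off_after_turn [-1.4  0.9 -6.3] clk 11.5 j [ -1.5  26.3  79.7  -0.   74.2 -87.5] F [-0.3  0.1 -0.9]
rotvec [-0.0003 -0.0017 -0.0017] off_before_turn [-1.4  1.  -5.8] off_after_turn [-1.4  1.  -5.8] clk 11.55 j [ -1.6  26.2  79.7  -0.   74.2 -87.5] F [-0.1  0.4  0.6]
```

View pics/t4.png

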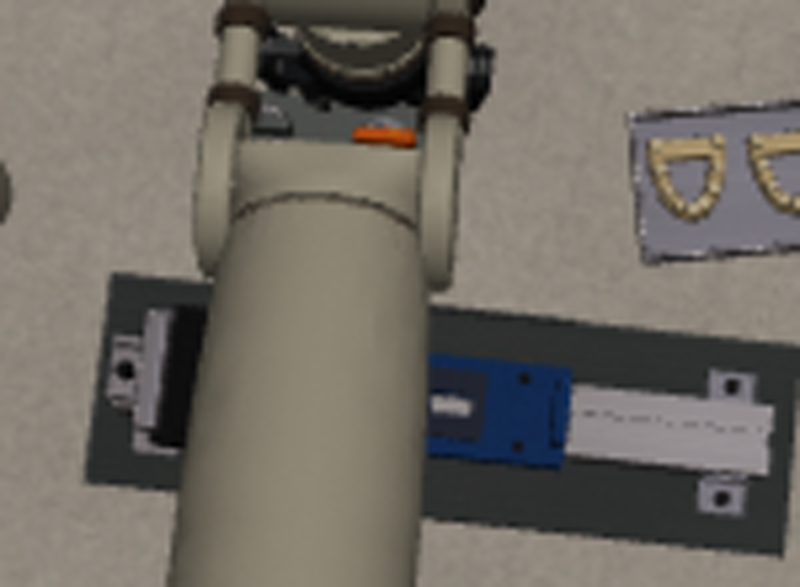

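Run:
```python
from h import *
b=cv2.imread('pics/t4.png');f=grab('top')
g=f['image'].max(2).astype(float)
u0,v0=160+452*150/800,130+405*110/587
print(u0,v0)
w=g[int(v0)-4:int(v0)+6,int(u0)-7:int(u0)+8];print(w.astype(int))
ww=np.clip(w-110,0,None);yy,xx=np.mgrid[int(v0)-4:int(v0)+6,int(u0)-7:int(u0)+8]
u,v=(ww*xx).sum()/ww.sum(),(ww*yy).sum()/ww.sum();print(u,v)
t=np.radians(85.46);ux=np.array([np.cos(t),np.sin(t),0]);uy=np.array([-np.sin(t),np.cos(t),0]);O=np.array([.4886,.0602,0])
for z in(.045,.063):
    P=cast(f,(u,v),z);print(P,(P-O)@ux*1e3,(P-O)@uy*1e3)
go([660.8,103,330],176)
```

```text
244.75 205.89437819420783
[[102  95  84  50  47  48  48  48  48  49  49  48  48  48  69]
 [104  94  83  50  48  48  48  48  49  48  48  48  48  48  69]
 [105  94  83  45  39  39  44  54  54  41  47  48  48  48  69]
 [105  94  83  67 110 114  83 101  83  68  63  56  49  48  76]
 [104  94  82  74 135 142 140 141 141 140 116  73  51  48  77]
 [103  95  82  56 136 144 143 143 144 143 142  78  50  54  78]
 [102  92  83  50  72  75  75  92  96 114 117  60  49  55  76]
 [101  91  82  49  49  50  50  52  52  54  55  49  49  55  77]
 [ 99  89  82  50  48  48  48  47  48  48  48  49  48  61  78]
 [ 98  88  83  51  48  48  48  48  48  49  48  49  48  63  79]]
243.94823529411764 205.57176470588234
[0.4884948  0.05630124 0.045     ] -3.8948509436940664 -0.20373886899086838
[0.4863034  0.05601045 0.063     ] -4.358195292285071 1.9577692424040152
rotvec [-0.0002 -0.0009 -0.0019] off_before_turn [-1.3  1.1 -5.4] off_after_turn [-1.3  1.1 -5.4] clk 11.6 j [ -1.6  26.2  79.7  -0.   74.2 -87.4] F [0.8 0.6 0.5]
```

{"name": "servo_tool", "arguments": {
  "turn": [
    [0, 0, 0],
    [0, 0, 0],
    [0, 0, 0],
    [0, 0, 0],
    [0, 0, 0]
  ],
  "offset": [
    [-1.4, 0.8, 20],
    [0, 0, 20],
    [0, 0, 20],
    [0, 0, 0],
    [0, 0, 0]
  ],
  "jaw": [0.7, 0.7, 0.7, 0.7, 0.7]
}}

```text
clock: 12.1
tcp_pos: [0.6614, 0.103, 0.2651]
ee_rot: [-180.0, -0.0, 175.9]
ft_force: [0.6, -0.2, 0.9]
grip_width: 0.0597
grasp_force: 0.0
```

Run:
```python
from h import *
go([660.8,103,215],176)
b=grab('scene');c1=cv2.resize(b['image'][200:270,240:345],(780,520),interpolation=2)
cv2.imwrite('pics/s4.png',c1[:,:,::-1])
```

```text
rotvec [-0.0001 -0.0003 -0.0016] off_before_turn [ 0.6  0.  50.1] off_after_turn [ 0.6 -0.  50.1] clk 12.1 j [ -1.5  30.1  81.5  -0.   68.5 -87.4] F [ 0.6 -0.2  0.9]
```

View pics/s4.png

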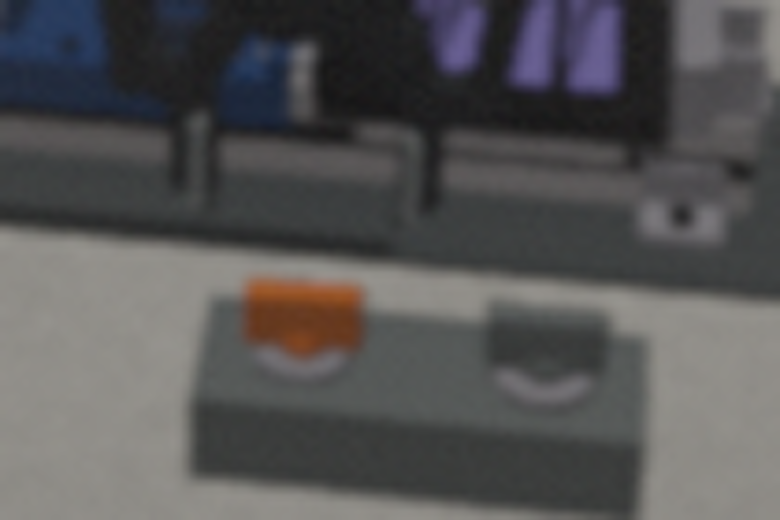

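{"name": "servo_tool", "arguments": {
  "turn": [
    [0, 0, 0],
    [0, 0, 0],
    [0, 0, 0],
    [0, 0, 0],
    [0, 0, 0]
  ],
  "offset": [
    [0, 0, 15],
    [0, 0, 15],
    [0, 0, 12],
    [0, 0, 8],
    [0, 0, 0]
  ],
  "jaw": [0.7, 0.7, 0.7, 0.7, 0.7]
}}

```text
clock: 12.65
tcp_pos: [0.6608, 0.1034, 0.2122]
ee_rot: [-180.0, -0.2, 175.9]
ft_force: [-1.4, -0.8, -0.1]
grip_width: 0.0601
grasp_force: 0.0
```

{"name": "servo_tool", "arguments": {
  "turn": [
    [0, 0, 0],
    [0, 0, 0],
    [0, 0, 0],
    [0, 0, 0],
    [0, 0, 0],
    [0, 0, 0]
  ],
  "offset": [
    [0, 0, 0],
    [0, 0, 0],
    [0, 0, 0],
    [0, 0, 0],
    [0, 0, 0],
    [0, 0, 0]
  ],
  "jaw": [0.3, 0.3, 0.3, 0.3, 0.3, 0.3],
  "squeeze": 60
}}

```text
clock: 13.25
tcp_pos: [0.6621, 0.1034, 0.2155]
ee_rot: [180.0, 0.1, 175.9]
ft_force: [0.7, 0.8, 3.4]
grip_width: 0.0385
grasp_force: 60.5
```

```bash
python3 st.py
python3 - <<'E'
from h import *
b=grab('scene');c1=cv2.resize(b['image'][200:270,240:345],(780,520),interpolation=2)
cv2.imwrite('pics/s5.png',c1[:,:,::-1])
E
```

```text
clk 13.25 tcp [0.6621 0.1034 0.2155] rail x,y mm 56.81 -169.52 rpy [1.8000e+02 8.0000e-02 1.7594e+02] F rail 0.8 -0.6 Fz 3.4 M [ 0.02 -0.01  0.01] w 0.0385 gf 60.47031283378601 j6 -87.4
grasp pt rail 56.82 -169.74 60.47
```

View pics/s5.png

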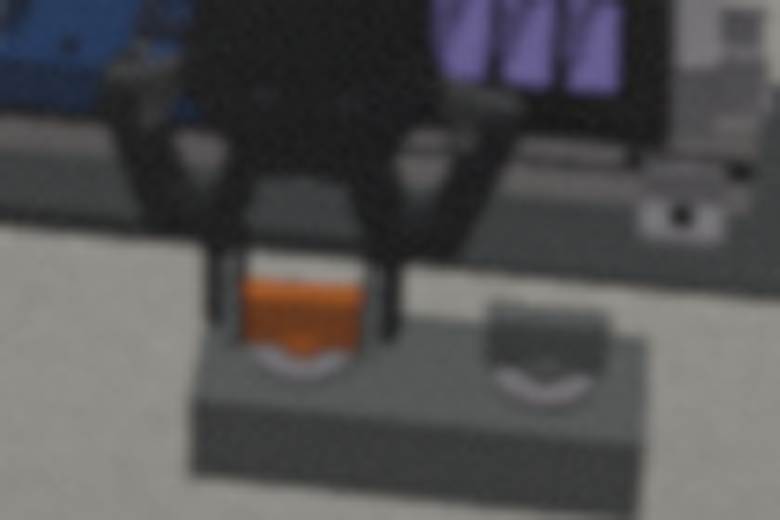

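{"name": "servo_tool", "arguments": {
  "turn": [
    [0, 0, 0],
    [0, 0, 0],
    [0, 0, 0],
    [0, 0, 0],
    [0, 0, 0],
    [0, 0, 0],
    [0, 0, 0],
    [0, 0, 0]
  ],
  "offset": [
    [0, 0, -6],
    [0, 0, -10],
    [0, 0, -15],
    [0, 0, -20],
    [0, 0, -25],
    [0, 0, -25],
    [0, 0, -20],
    [0, 0, 0]
  ],
  "jaw": [0.3, 0.3, 0.3, 0.3, 0.3, 0.3, 0.3, 0.3]
}}

```text
clock: 14.1
tcp_pos: [0.6628, 0.1034, 0.3411]
ee_rot: [180.0, 0.5, 175.9]
ft_force: [0.8, 0.5, -0.9]
grip_width: 0.0386
grasp_force: 60.2
```

{"name": "servo_tool", "arguments": {
  "turn": [
    [0, 0, 0.15],
    [0, 0, 0.15],
    [0, 0, 0.15],
    [0, 0, 0.15],
    [0, 0, 0.15],
    [0, 0, 0.15],
    [0, 0, 0.15],
    [0, 0, 0.15]
  ],
  "offset": [
    [0, 0, 0],
    [0, 0, 0],
    [0, 0, 0],
    [0, 0, 0],
    [0, 0, 0],
    [0, 0, 0],
    [0, 0, 0],
    [0, 0, 0]
  ],
  "jaw": [0.3, 0.3, 0.3, 0.3, 0.3, 0.3, 0.3, 0.3]
}}

```text
clock: 14.9
tcp_pos: [0.6613, 0.1034, 0.3346]
ee_rot: [-179.9, -0.0, 106.8]
ft_force: [0.2, 1.1, -1.9]
grip_width: 0.0385
grasp_force: 60.3
```

{"name": "servo_tool", "arguments": {
  "turn": [
    [0, 0, 0.15],
    [0, 0, 0.15],
    [0, 0, 0.08],
    [0, 0, 0],
    [0, 0, 0]
  ],
  "offset": [
    [0, 0, 0],
    [0, 0, 0],
    [0, 0, 0],
    [0, 0, 0],
    [0, 0, 0]
  ],
  "jaw": [0.3, 0.3, 0.3, 0.3, 0.3]
}}

```text
clock: 15.4
tcp_pos: [0.6615, 0.1034, 0.335]
ee_rot: [-179.9, 0.0, 85.5]
ft_force: [0.2, 0.2, -1.0]
grip_width: 0.0383
grasp_force: 60.3
```

```bash
cat >> h.py <<'E'
def gor(x,y,z,yaw):
    t=np.radians(85.46);P=np.array([488.6,60.2,0])+x*np.array([np.cos(t),np.sin(t),0])+y*np.array([-np.sin(t),np.cos(t),0]);P[2]=z
    go(P,yaw)
E
python3 -c "
from h import *
gor(-5.5,.4,330,85.46)"
```

```text
rotvec [-0.0012  0.      0.0013] off_before_turn [ -62.  -169.4    5.2] off_after_turn [ -62.3 -169.3    5. ] clk 15.4 j [-1.4 26.  78.7  0.  75.4  3. ] F [ 0.2  0.2 -1. ]
```

{"name": "servo_tool", "arguments": {
  "turn": [
    [0, 0, 0],
    [0, 0, 0],
    [0, 0, 0],
    [0, 0, 0],
    [0, 0, 0],
    [0, 0, 0],
    [0, 0, 0],
    [0, 0, 0]
  ],
  "offset": [
    [-12, -34, 0],
    [-12, -34, 0],
    [-12, -34, 0],
    [-12, -34, 0],
    [-12, -29, 0],
    [-2, -4.5, 0],
    [0, 0, 0],
    [0, 0, 0]
  ],
  "jaw": [0.3, 0.3, 0.3, 0.3, 0.3, 0.3, 0.3, 0.3]
}}

```text
clock: 16.2
tcp_pos: [0.4887, 0.0552, 0.3362]
ee_rot: [179.9, -0.0, 85.4]
ft_force: [0.4, 1.1, -0.4]
grip_width: 0.0385
grasp_force: 60.6
```

{"name": "servo_tool", "arguments": {
  "turn": [
    [0, 0, 0],
    [0, 0, 0],
    [0, 0, 0],
    [0, 0, 0],
    [0, 0, 0]
  ],
  "offset": [
    [0, 0, 15],
    [0, 0, 15],
    [0, 0, 10],
    [0, 0, 0],
    [0, 0, 0]
  ],
  "jaw": [0.3, 0.3, 0.3, 0.3, 0.3]
}}

```text
clock: 16.7
tcp_pos: [0.4884, 0.0552, 0.2959]
ee_rot: [180.0, -0.0, 85.4]
ft_force: [-0.4, -1.2, -1.3]
grip_width: 0.0383
grasp_force: 60.6
```

```bash
python3 st.py
cat > look.py <<'E'
from h import *
a=grab('scene');h=cv2.cvtColor(a['image'],cv2.COLOR_RGB2HSV)
m=((h[...,0]<13)&(h[...,1]>150)&(h[...,2]>90));m[:150]=0;m[250:]=0;m[:,:200]=0;m[:,330:]=0
yy,xx=np.nonzero(m);print('orange px',len(xx),xx.mean(),yy.mean(),xx.min(),xx.max(),yy.min(),yy.max())
s=read_state();p=s['tcp_pos']
z=p[2]-.2085
print('expected stud wing centre px',proj(a,[[p[0]+.02,p[1],z+.045],[p[0],p[1],z+.045],[p[0],p[1],z+.033],[p[0],p[1],z+.057]]))
print('shared window px',proj(a,[[.4866,.0561,.063]]))
E
python3 look.py; python3 -c "
from h import *
gor(-5.5,.4,274,85.46)"
```

```text
clk 16.7 tcp [0.4884 0.0552 0.2959] rail x,y mm -4.97 -0.15 rpy [179.99  -0.    85.44] F rail -1.2 0.3 Fz -1.3 M [-0.02 -0.03  0.  ] w 0.0383 gf 60.58281898498535 j6 -3.1
grasp pt rail -4.97 -0.18 140.91
rotvec [ 0.0011  0.     -0.0006] off_before_turn [-0.5 -0.7 22.3] off_after_turn [-0.5 -0.6 22.3] clk 16.75 j [ -7.7   3.2 110.8   0.   65.9  -3.1] F [ 0.3  0.1 -0. ]look.py:4: RuntimeWarning: Mean of empty slice.
  yy,xx=np.nonzero(m);print('orange px',len(xx),xx.mean(),yy.mean(),xx.min(),xx.max(),yy.min(),yy.max())
  ret = ret.dtype.type(ret / rcount)
Traceback (most recent call last):
  File "look.py", line 4, in <module>
    yy,xx=np.nonzero(m);print('orange px',len(xx),xx.mean(),yy.mean(),xx.min(),xx.max(),yy.min(),yy.max())
                                                                      ~~~~~~^^
ValueError: zero-size array to reduction operation minimum which has no identity
```

{"name": "servo_tool", "arguments": {
  "turn": [
    [0, 0, 0],
    [0, 0, 0],
    [0, 0, 0],
    [0, 0, 0],
    [0, 0, 0],
    [0, 0, 0],
    [0, 0, 0],
    [0, 0, 0]
  ],
  "offset": [
    [0, -0.5, 8],
    [0, 0, 6],
    [0, 0, 4],
    [0, 0, 2],
    [0, 0, 2],
    [0, 0, 2],
    [0, 0, 2],
    [0, 0, 2]
  ],
  "jaw": [0.3, 0.3, 0.3, 0.3, 0.3, 0.3, 0.3, 0.3]
}}

```text
clock: 17.55
tcp_pos: [0.4874, 0.0552, 0.2677]
ee_rot: [180.0, 0.0, 85.4]
ft_force: [0.6, -0.2, -1.0]
grip_width: 0.0385
grasp_force: 60.6
```

```bash
python3 st.py
```

```text
clk 17.55 tcp [0.4874 0.0552 0.2677] rail x,y mm -5.09 0.82 rpy [179.99   0.    85.42] F rail -0.1 -0.6 Fz -1.0 M [ 0.01  0.   -0.01] w 0.0385 gf 60.58381676673889 j6 -3.1
grasp pt rail -5.09 0.78 112.67
```

{"name": "servo_tool", "arguments": {
  "turn": [
    [0, 0, 0],
    [0, 0, 0],
    [0, 0, 0],
    [0, 0, 0],
    [0, 0, 0]
  ],
  "offset": [
    [0, 0.3, 2],
    [0, 0, 2],
    [0, 0, 2],
    [0, 0, 2],
    [0, 0, 2]
  ],
  "jaw": [0.3, 0.3, 0.3, 0.3, 0.3]
}}

```text
clock: 18.05
tcp_pos: [0.4876, 0.0552, 0.2575]
ee_rot: [-180.0, -0.0, 85.4]
ft_force: [-0.2, -1.0, -1.1]
grip_width: 0.0384
grasp_force: 60.6
```

{"name": "servo_tool", "arguments": {
  "turn": [
    [0, 0, 0],
    [0, 0, 0],
    [0, 0, 0]
  ],
  "offset": [
    [0, 0, 1],
    [0, 0, 1],
    [0, 0, 1]
  ],
  "jaw": [0.3, 0.3, 0.3]
}}

```text
clock: 18.35
tcp_pos: [0.4876, 0.0552, 0.2547]
ee_rot: [180.0, -0.0, 85.4]
ft_force: [0.5, 0.8, -0.7]
grip_width: 0.0385
grasp_force: 60.6
```

```bash
python3 st.py
```

```text
clk 18.35 tcp [0.4876 0.0552 0.2547] rail x,y mm -5.1 0.55 rpy [179.99  -0.    85.41] F rail 0.9 -0.5 Fz -0.7 M [-0.03 -0.03 -0.04] w 0.0385 gf 60.58232545852661 j6 -3.1
grasp pt rail -5.1 0.54 99.68
```

Now across the slot's edge, 1 mm at a time.

{"name": "servo_tool", "arguments": {
  "turn": [
    [0, 0, 0],
    [0, 0, 0]
  ],
  "offset": [
    [0, 0.2, 1],
    [0, 0, 1]
  ],
  "jaw": [0.3, 0.3]
}}

```text
clock: 18.55
tcp_pos: [0.4879, 0.0552, 0.2527]
ee_rot: [180.0, 0.0, 85.4]
ft_force: [-0.2, 0.1, -1.4]
grip_width: 0.0384
grasp_force: 60.6
```

{"name": "servo_tool", "arguments": {
  "turn": [
    [0, 0, 0]
  ],
  "offset": [
    [0, 0, 1]
  ],
  "jaw": [0.3]
}}

```text
clock: 18.65
tcp_pos: [0.4878, 0.0552, 0.2517]
ee_rot: [180.0, 0.0, 85.4]
ft_force: [0.8, -0.4, -1.3]
grip_width: 0.0386
grasp_force: 60.6
```

```bash
python3 st.py
```

```text
clk 18.65 tcp [0.4878 0.0552 0.2517] rail x,y mm -5.09 0.36 rpy [180.     0.    85.42] F rail -0.3 -0.9 Fz -1.3 M [-0.01 -0.02  0.05] w 0.0386 gf 60.582743883132935 j6 -3.1
grasp pt rail -5.09 0.34 96.66
```

{"name": "servo_tool", "arguments": {
  "turn": [
    [0, 0, 0],
    [0, 0, 0]
  ],
  "offset": [
    [0, 0, 1],
    [0, 0, 1]
  ],
  "jaw": [0.3, 0.3]
}}

```text
clock: 18.85
tcp_pos: [0.4878, 0.0551, 0.2496]
ee_rot: [180.0, -0.0, 85.4]
ft_force: [-0.6, 0.5, -0.5]
grip_width: 0.0382
grasp_force: 60.6
```

{"name": "servo_tool", "arguments": {
  "turn": [
    [0, 0, 0],
    [0, 0, 0]
  ],
  "offset": [
    [0, 0, 1],
    [0, 0, 1]
  ],
  "jaw": [0.3, 0.3]
}}

```text
clock: 19.05
tcp_pos: [0.4878, 0.0552, 0.2476]
ee_rot: [-180.0, -0.0, 85.4]
ft_force: [-1.7, -0.7, -0.8]
grip_width: 0.0384
grasp_force: 60.6
```

{"name": "servo_tool", "arguments": {
  "turn": [
    [0, 0, 0],
    [0, 0, 0]
  ],
  "offset": [
    [0, 0, 1],
    [0, 0, 1]
  ],
  "jaw": [0.3, 0.3]
}}

```text
clock: 19.25
tcp_pos: [0.4878, 0.0552, 0.2456]
ee_rot: [-180.0, 0.0, 85.4]
ft_force: [-0.8, 0.6, -1.1]
grip_width: 0.0384
grasp_force: 60.6
```

```bash
python3 st.py
```

```text
clk 19.25 tcp [0.4878 0.0552 0.2456] rail x,y mm -5.09 0.4 rpy [-180.      0.     85.42] F rail 0.6 0.8 Fz -1.1 M [-0.03  0.02  0.01] w 0.0384 gf 60.58271527290344 j6 -3.1
grasp pt rail -5.09 0.4 90.59
```

{"name": "servo_tool", "arguments": {
  "turn": [
    [0, 0, 0],
    [0, 0, 0],
    [0, 0, 0]
  ],
  "offset": [
    [0, 0, 1],
    [0, 0, 1],
    [0, 0, 1]
  ],
  "jaw": [0.3, 0.3, 0.3]
}}

```text
clock: 19.55
tcp_pos: [0.4879, 0.0552, 0.2429]
ee_rot: [-180.0, 0.0, 85.4]
ft_force: [-2.8, 0.4, 3.3]
grip_width: 0.0383
grasp_force: 60.8
```

{"name": "servo_tool", "arguments": {
  "turn": [
    [0, 0, 0],
    [0, 0, 0]
  ],
  "offset": [
    [0, 0, 1],
    [0, 0, 1]
  ],
  "jaw": [0.3, 0.3]
}}

```text
clock: 19.75
tcp_pos: [0.4879, 0.0552, 0.2411]
ee_rot: [-180.0, 0.0, 85.4]
ft_force: [-2.6, 0.7, 5.4]
grip_width: 0.0383
grasp_force: 61.0
```

```bash
python3 st.py
```

```text
clk 19.75 tcp [0.4879 0.0552 0.2411] rail x,y mm -5.07 0.29 rpy [-180.      0.     85.42] F rail 0.5 2.6 Fz 5.4 M [0.04 0.49 0.07] w 0.0383 gf 61.03013813495636 j6 -3.1
grasp pt rail -5.08 0.3 86.08
```

{"name": "servo_tool", "arguments": {
  "turn": [
    [0, 0, 0],
    [0, 0, 0]
  ],
  "offset": [
    [0, -0.2, 1],
    [0, 0, 1]
  ],
  "jaw": [0.3, 0.3]
}}

```text
clock: 19.95
tcp_pos: [0.4878, 0.0552, 0.2393]
ee_rot: [180.0, 0.0, 85.4]
ft_force: [-3.2, -0.1, 6.9]
grip_width: 0.0384
grasp_force: 61.3
```

{"name": "servo_tool", "arguments": {
  "turn": [
    [0, 0, 0],
    [0, 0, 0]
  ],
  "offset": [
    [0, 0, 0.8],
    [0, 0, 0]
  ],
  "jaw": [0.3, 0.3]
}}

```text
clock: 20.15
tcp_pos: [0.4878, 0.0552, 0.2387]
ee_rot: [180.0, 0.0, 85.4]
ft_force: [-3.9, 0.8, 9.3]
grip_width: 0.0385
grasp_force: 61.4
```

```bash
python3 st.py
```

```text
clk 20.15 tcp [0.4878 0.0552 0.2387] rail x,y mm -5.05 0.36 rpy [1.7999e+02 1.0000e-02 8.5430e+01] F rail 0.5 4.0 Fz 9.3 M [ 0.02  0.75 -0.01] w 0.0385 gf 61.365575194358826 j6 -3.1
grasp pt rail -5.07 0.33 83.66
```

{"name": "servo_tool", "arguments": {
  "turn": [
    [0, 0, 0],
    [0, 0, 0.05],
    [0, 0, 0.1],
    [0, 0, 0.1]
  ],
  "offset": [
    [0, -0.5, 0],
    [0, 0, 0],
    [0, 0, 0],
    [0, 0, 0]
  ],
  "jaw": [0.3, 0.3, 0.3, 0.3]
}}

```text
clock: 20.55
tcp_pos: [0.4881, 0.055, 0.2393]
ee_rot: [179.8, -0.0, 70.9]
ft_force: [-1.1, -0.9, 7.3]
grip_width: 0.0386
grasp_force: 61.4
```

```bash
python3 st.py
```

```text
clk 20.55 tcp [0.4881 0.055  0.2393] rail x,y mm -5.17 0.08 rpy [ 1.7981e+02 -3.0000e-02  7.0870e+01] F rail -1.0 1.1 Fz 7.3 M [-0.01  0.19  0.08] w 0.0386 gf 61.39724135398865 j6 11.4
grasp pt rail -5.22 -0.45 84.31
```

{"name": "servo_tool", "arguments": {
  "turn": [
    [0, 0, 0],
    [0, 0, 0.1],
    [0, 0, 0.1],
    [0, 0, 0.1],
    [0, 0, 0.1]
  ],
  "offset": [
    [0, 0, 0.7],
    [0, 0, 0],
    [0, 0, 0],
    [0, 0, 0],
    [0, 0, 0]
  ],
  "jaw": [0.3, 0.3, 0.3, 0.3, 0.3]
}}

```text
clock: 21.05
tcp_pos: [0.488, 0.0552, 0.2386]
ee_rot: [179.9, -0.1, 47.9]
ft_force: [-2.6, 1.0, 9.6]
grip_width: 0.0383
grasp_force: 61.5
```

```bash
python3 st.py
```

```text
clk 21.05 tcp [0.488  0.0552 0.2386] rail x,y mm -5.01 0.21 rpy [ 1.7988e+02 -1.1000e-01  4.7940e+01] F rail 0.8 2.7 Fz 9.6 M [0.27 0.43 0.04] w 0.0383 gf 61.48273229598999 j6 34.4
grasp pt rail -4.97 -0.22 83.61
```

Turning freely under the lips; continue.

{"name": "servo_tool", "arguments": {
  "turn": [
    [0, 0, 0.1],
    [0, 0, 0.1],
    [0, 0, 0.1],
    [0, 0, 0.1],
    [0, 0, 0.1],
    [0, 0, 0.1]
  ],
  "offset": [
    [0, 0, 0],
    [0, 0, 0],
    [0, 0, 0],
    [0, 0, 0],
    [0, 0, 0],
    [0, 0, 0]
  ],
  "jaw": [0.3, 0.3, 0.3, 0.3, 0.3, 0.3]
}}

```text
clock: 21.65
tcp_pos: [0.4877, 0.0555, 0.2384]
ee_rot: [-180.0, -0.1, 13.6]
ft_force: [-3.3, 2.6, 9.5]
grip_width: 0.0384
grasp_force: 61.5
```

```bash
python3 st.py
```

```text
clk 21.65 tcp [0.4877 0.0555 0.2384] rail x,y mm -4.79 0.55 rpy [-1.7998e+02 -1.0000e-01  1.3570e+01] F rail 2.4 3.4 Fz 9.5 M [0.51 0.56 0.11] w 0.0384 gf 61.49150848388672 j6 68.7
grasp pt rail -4.67 0.31 83.39
```

{"name": "servo_tool", "arguments": {
  "turn": [
    [0, 0, 0.1],
    [0, 0, 0.1],
    [0, 0, 0.1],
    [0, 0, 0.08],
    [0, 0, 0]
  ],
  "offset": [
    [0, 0, 0],
    [0, 0, 0],
    [0, 0, 0],
    [0, 0, 0],
    [0, 0, 0]
  ],
  "jaw": [0.3, 0.3, 0.3, 0.3, 0.3]
}}

```text
clock: 22.15
tcp_pos: [0.4873, 0.0558, 0.2381]
ee_rot: [-179.9, 0.0, -8.1]
ft_force: [-4.1, 2.8, 9.6]
grip_width: 0.0385
grasp_force: 61.6
```

```bash
python3 st.py
```

```text
clk 22.15 tcp [0.4873 0.0558 0.2381] rail x,y mm -4.51 0.96 rpy [-179.91    0.     -8.08] F rail 2.5 4.3 Fz 9.6 M [0.67 0.71 0.02] w 0.0385 gf 61.60401463508606 j6 90.4
grasp pt rail -4.27 0.95 83.11
```

{"name": "servo_tool", "arguments": {
  "turn": [
    [0, 0, 0],
    [0, 0, 0],
    [0, 0, 0]
  ],
  "offset": [
    [0, 0, -1],
    [0, 0, -1],
    [0, 0, 0]
  ],
  "jaw": [0.3, 0.3, 0.3]
}}

```text
clock: 22.45
tcp_pos: [0.4872, 0.0555, 0.2398]
ee_rot: [-180.0, 0.0, -8.0]
ft_force: [-2.8, 3.0, 6.8]
grip_width: 0.0386
grasp_force: 61.3
```

{"name": "servo_tool", "arguments": {
  "turn": [
    [0, 0, 0],
    [0, 0, 0],
    [0, 0, 0],
    [0, 0, 0]
  ],
  "offset": [
    [0, 0, 0],
    [0, 0, 0],
    [0, 0, 0],
    [0, 0, 0]
  ],
  "jaw": [0.5, 0.58, 0.58, 0.58]
}}

```text
clock: 22.85
tcp_pos: [0.4871, 0.0552, 0.239]
ee_rot: [180.0, 0.0, -8.0]
ft_force: [-0.2, -0.8, 0.4]
grip_width: 0.0493
grasp_force: 0.0
```

```bash
python3 st.py
```

```text
clk 22.85 tcp [0.4871 0.0552 0.239 ] rail x,y mm -5.13 1.13 rpy [ 1.80e+02  1.00e-02 -7.98e+00] F rail -0.8 0.1 Fz 0.4 M [ 0.02 -0.01 -0.09] w 0.0493 gf 0.0 j6 90.3
grasp pt rail -5.14 1.15 84.01
```

Now rise straight up, watching the force, and clear away so the cameras can see.

{"name": "servo_tool", "arguments": {
  "turn": [
    [0, 0, 0],
    [0, 0, 0],
    [0, 0, 0],
    [0, 0, 0],
    [0, 0, 0],
    [0, 0, 0],
    [0, 0, 0],
    [0, 0, 0]
  ],
  "offset": [
    [0, 0, -5],
    [0, 0, -10],
    [0, 0, -15],
    [0, 0, -20],
    [0, 0, -30],
    [0, 0, -30],
    [0, 0, -30],
    [0, 0, 0]
  ],
  "jaw": [0.58, 0.58, 0.58, 0.58, 0.58, 0.58, 0.58, 0.58]
}}

```text
clock: 23.65
tcp_pos: [0.4885, 0.0551, 0.3851]
ee_rot: [-180.0, -0.6, -8.0]
ft_force: [0.1, 0.3, 0.6]
grip_width: 0.0495
grasp_force: 0.0
```

{"name": "servo_tool", "arguments": {
  "turn": [
    [0, 0, 0],
    [0, 0, 0],
    [0, 0, 0],
    [0, 0, 0],
    [0, 0, 0],
    [0, 0, 0],
    [0, 0, 0],
    [0, 0, 0]
  ],
  "offset": [
    [0, 40, 0],
    [0, 40, 0],
    [0, 40, 0],
    [0, 40, 0],
    [0, 40, 0],
    [0, 40, 0],
    [0, 40, 0],
    [0, 0, 0]
  ],
  "jaw": [0.58, 0.58, 0.58, 0.58, 0.58, 0.58, 0.58, 0.58]
}}

```text
clock: 24.45
tcp_pos: [0.4474, -0.2258, 0.3793]
ee_rot: [179.9, -0.0, -8.3]
ft_force: [0.8, 0.0, 0.6]
grip_width: 0.0497
grasp_force: 0.0
```

```bash
python3 st.py
python3 - <<'E'
from h import *
t=np.radians(85.46);ux=np.array([np.cos(t),np.sin(t),0]);uy=np.array([-np.sin(t),np.cos(t),0]);O=np.array([.4886,.0602,0])
for n,z in(('top',.089),('scene',.077)):
    f=grab(n);h=cv2.cvtColor(f['image'],cv2.COLOR_RGB2HSV)
    c=proj(f,[[.4868,.0557,z]])[0];m=((h[...,0]<14)&(h[...,1]>150)&(h[...,2]>90))
    w=np.zeros_like(m);u,v=c.astype(int);w[v-12:v+13,u-14:u+15]=1
    q=np.argwhere(m&w);print(n,c,len(q))
    if len(q):
        P=np.array([cast(f,(x,y),z) for y,x in q]);r=np.c_[(P-O)@ux,(P-O)@uy].astype(np.float32)*1e3;print('rail mm',r.mean(0),cv2.minAreaRect(r),'px rows',q[:,0].min(),q[:,0].max(),'cols',q[:,1].min(),q[:,1].max(),'exp rows wing top/bottom',proj(f,[[.4868,.0557,.089],[.4868,.0557,.065]])[:,1])
    if n=='top':
        mm=((h[...,0]>100)&(h[...,0]<125)&(h[...,1]>130));w[:]=0;w[190:225,215:290]=1
        q=np.argwhere(mm&w);P=np.array([cast(f,(x,y),.053) for y,x in q]);r=np.c_[(P-O)@ux,(P-O)@uy]*1e3;print('jaw back/front rail x',np.percentile(r[:,0],[1,99]))
E
```

```text
clk 24.45 tcp [ 0.4474 -0.2258  0.3793] rail x,y mm -288.33 18.48 rpy [ 1.799e+02 -1.000e-02 -8.260e+00] F rail 0.1 -0.7 Fz 0.6 M [-0.01 -0.04  0.01] w 0.0497 gf 0.0 j6 57.7
grasp pt rail -288.6 18.48 224.33
top [243.94843966 204.47324955] 33
rail mm [-4.647546   0.9650714] ((-4.978145599365234, 3.1630702018737793), (33.13831329345703, 13.340385437011719), 6.128175258636475) px rows 203 207 cols 239 249 exp rows wing top/bottom [204.47324955 205.35569295]
jaw back/front rail x [-78.44824789  34.62263034]
scene [265.70762493 196.3274909 ] 71
rail mm [-4.276748   1.9079214] ((-5.010833740234375, 0.6921710968017578), (30.951757431030273, 37.890220642089844), 7.779464244842529) px rows 193 200 cols 260 271 exp rows wing top/bottom [192.69881017 199.91361734]
```

```bash
python3 -c "
from rig import close_job
print(close_job())"
```

```text
the job is handed in; nothing more can be done
None
```

The job is handed in, with no verdict returned: the jaw was pushed up to about 14.5 N on the fin with the platform tight against the stop. The orange stud went in freely, was pressed down and turned about 93° clockwise, and released at the right height and place in the window by both cameras. I viewed 11 pictures, one over the limit of 10.

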